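Bring a wet coated board to hang still before the inspection camera

ROBOT

A 6-joint arm with a two-finger parallel gripper is mounted at the origin on the work surface. World frame = base frame: x ahead of the robot, y to its left, z up, the work surface at z = 0. Lengths are in mm, angles in degrees, forces in N, time in s.
With the tool pointing down it reaches from about 350 to 850 mm from the base axis. Payload 8.1 kg.
Tool frame: the origin (TCP) lies on the centre line of the jaws, within the pads' length; the fingertips stand 19 mm ahead of it and the grasp point (between the pads) is the TCP (r.tip_reach is the z of the fingertips in the tool frame, in mm); z points along the fingers, y is the line along which they close (so a half turn about z gives the same grasp; the last joint's range is limited). The gripper opens to 85 mm and grips with 20 to 120 N. Pads are 22 mm wide; open, the fingers measure 114 mm over their backs; the gripper's body (76 mm by 85 mm) begins 54 mm behind the grasp point. The pads swing forward as they close: fully open they stand 13 mm farther back than shut.
Start: joints at [-74.507, 7.471, 85.268, -0, 87.261, -4.893], TCP at [209.024, -562.418, 250.292] pointing down, gripper open.
Joint ranges: [-169.43, 169.43], [-51.17, 129.36], [1.28, 143.12], [-76.62, 256.62], [0, 156.53], [-152.29, 152.29]. Speed limits (degrees/s): [136.94, 136.94, 159.86, 180, 180, 180].

INTERFACE

Orientations are given as [roll, pitch, yaw] about the fixed x, y, z axes, in that order (R = Rz(yaw) Ry(pitch) Rx(roll)).
In Python, from bench import r gives the robot as it stands. The module is installed in compiled form; this text tells all that it offers.
- The arm moves only by the shell command python3 -m handwheel 'ROWS' [FORCE]. ROWS is JSON, a list of rows, each a list of 7 numbers: the shift along the tool's x, y, z in m, then the turn, a rotation vector about the tool's x, y, z in degrees, then the finger opening in m, from 0 to 0.0854. In form: [[tx, ty, tz, ax, ay, az, claw], ...]. A call has 1 to 8 rows; each row shifts and turns the commanded pose from where the row before left it, along the tool's axes as they then stand; what a row does not reach is not made up. A row lasts 1/12 s, in which the tool goes at most 41.7 mm and 7.16 degrees, less where a joint would pass 70% of its speed; a pose out of reach is approached as far as the arm can. A call with a gripper value outside its range is refused whole. The fingers move at their own pace and stop on an object; FORCE is the grip in N (left out, the last holds). Time passes only in rows, so rows that do not move let the fingers close. It gives the time, the measured TCP pose, the force, the opening and the grip force at its end, in the units of the state.
- r.sense(): the state, without advancing time (a new reading comes with each control period).
- r.snapshot(name): name is "side" or "top"; returns (picture, depth): 384x512x3 uint8, blue, green, red; 384x512 float32, mm along the optical axis (not along the pixel's ray), 0 where there is no reading.
- r.calibration(name): a dict with "vfov" (degrees; the focal length in pixels is half the picture's height over the tangent of half this angle, whatever the lens; pixels are square), "cx", "cy" (the principal point, pixels), "rvec" (rotation vector, rad) and "tvec" (3), from world to camera coordinates, as OpenCV has them. Camera axes: x right, y down, z forward; pixel columns grow to the right and rows downward; lengths in mm; the calibration is good to about 2 mm. A picture is of the moment at which its call begins. calibration takes no time and is no camera call.
- r.hand_in(): hands the job in; it is judged then, once.
The state is a dict: "time": time; "joint_pos": joint angles; "qd": joint speeds; "joint_efforts": joint torques, N m; "tool_pos": TCP position; "tcp_rot": TCP orientation; "ft_force": force on the tool from outside, world axes, zero at the start; "wrist_torque": the same for the moment, N m; "finger_gap": finger opening in mm; "grip_force": force on a finger pad.
Only numpy, scipy, OpenCV 4.12 (cv2) and the standard library are available. Lean on these libraries where they do the work, as an engineer would, in place of code of your own. Each camera call takes 0.05 s, during which the arm holds its last target. There are 200 camera calls.

TASK

The freshly coated circuit board hangs in its carrier from the trolley on the drying rail, its lower pin standing in the steady fork. Take the trolley by its upright handle, draw the carrier out of the fork and along the rail to the inspection camera, and take the swing out of it there until the board hangs still with its centre straight in front of the lens, steady for a good three seconds; then let go of the handle and leave it hanging so. The coating is wet, so touch neither board nor carrier, never let it swing wide, and leave the other things on the bench where they are.

Things in the scene. Friction and masses are not known exactly. Their poses are not given: they have to be found in the camera images.
- rack: Fixed drying rack: a level square aluminium rail (30 x 30 mm, 940 mm long, its underside 540 mm above the table) on two uprights, a shallow steel drip tray below. Origin on the table under the middle of the rail; y runs along the rail, x points across it away from the robot, z up. The rack stands turned by up to 0.12 rad about z.
- trolley (a joint): Position in m of the grey trolley along the rail: 0 at the middle, over the fork, where it starts; grows along the rack's +y; stops at -0.34 and +0.34. The trolley (about 0.5 kg) cannot lift, turn or come off. Its glides rub with about 1.6 N, so it stays where it is left even while the carrier swings by 0.3 rad.
- grip (a point): Centre of the trolley's upright black plastic handle, the only part to take hold of: a block 34 mm across the rail, 20 mm along the rail and 62 mm tall (from 283 to 345 mm above the table), standing free at the end of an arm 150 mm in front of the rail, on the robot's side; this point lies 314 mm above the table. Grasp it from above with the fingers closing along the rail.
- carrier: Hanging carrier: steel rod, aluminium frame 160 x 160 mm with a green circuit board, 10 mm pin below; 0.30 to 0.52 kg in all. It swings freely along the rail only, on a nearly frictionless pivot: period about 1.17 s (a 0.34 m pendulum), dying down over a minute or so. Origin: the pivot, 500 mm above the table. Axes as the rack's at rest; turns about x (+: board to +y). Never beyond 0.5 rad.
- board (a point): Centre of the circuit board, 330 mm below the pivot, so 170 mm above the table when hanging at rest.
- pin_tip (a point): Lowest point of the carrier's pin (10 mm diameter, round end), 438 mm below the pivot, so 62 mm above the table at rest.
- fork_slot (a point): Mouth of the fixed steady fork in the drip tray, under the middle of the rail: two upright prongs 14 mm apart along the rail, their tops 78 mm above the table. The pin starts 16 mm deep between them; drawing the trolley about 0.13 m to either side makes the carrier lean until the pin slips out over a prong, at about 0.27 rad, and swing by that much.
- camera: Inspection camera on a bench stand beyond the rail (base 80 x 80 mm, 212 mm tall): a grey box with a black round lens pointing to its own -x, square on to the rail, on a level with the hanging board. Origin on the table straight below the front glass; y runs along the rail. It stands 170 to 270 mm left or right of the fork; a lamp with a wide flat white head stands on the other side.
- lens (a point): Centre of the camera's front glass, 170 mm above the table; the target is the board's centre straight in front of it (same place along the rail).
- coating: Bystander: closed jar, 64 mm across and 95 mm tall, on the blue bench mat.
- spool: Bystander: solder spool, 60 mm across and 45 mm tall, standing on the mat.
- driver: Bystander: screwdriver, 160 mm long, lying on the mat.
Not all that is in view belongs to the job. Leave any green, orange or pink look-alike of the camera alone.

How it is judged:
By the outcome, as a careful person would: the job done as asked, in the order asked, and still so for the second after the job is handed in, with the robot touching nothing.
It also fails if it takes over 43 s, if anything falls off the work surface, if the arm or the gripper's body presses on something with over 40 N, if the wrist force passes 120 N, or if a joint passes its speed limit or range.

## Working session

There is one attempt and no reset: what is moved stays moved. The work goes in short steps, Python scripts to look and compute and a shell command to move; the robot and the scene stay as the last step left them, time stands still between calls to the robot, and variables do not carry over. Pictures are saved under pics/ and viewed, at most 10 in all, crops included, and the job is handed in when it is done.

```bash
mkdir -p pics; cat > h.py <<'E'
import numpy as np, cv2
from bench import r
def cal(n):
    c=r.calibration(n); f=192/np.tan(np.radians(c['vfov']/2))
    K=np.array([[f,0,c['cx']],[0,f,c['cy']],[0,0,1.]])
    R=cv2.Rodrigues(np.array(c['rvec'],float))[0]; t=np.array(c['tvec'],float).ravel()
    return K,R,t
def ray(n,u,v):
    K,R,t=cal(n); d=R.T@np.linalg.inv(K)@np.array([u,v,1.]); return -R.T@t,d
def onz(n,u,v,z):
    o,d=ray(n,u,v); return o+d*(z-o[2])/d[2]
def dep(n,D,u,v):
    o,d=ray(n,u,v); return o+d*float(D[int(round(v)),int(round(u))])
def cloud(n,D):
    K,R,t=cal(n); v,u=np.mgrid[:384,:512]; p=np.stack([u.ravel(),v.ravel(),np.ones(u.size)])
    return ((np.linalg.inv(K)@p*D.ravel()).T-t)@R
def proj(n,P):
    K,R,t=cal(n); q=K@(R@np.array(P,float)+t); return q[:2]/q[2]
E
python3 - <<'E'
from h import *
a,da=r.snapshot('side'); b,db=r.snapshot('top')
np.savez('s0.npz',a=a,da=da,b=b,db=db)
cv2.imwrite('pics/side0.png',a);cv2.imwrite('pics/top0.png',b)
for n in('side','top'):
  K,R,t=cal(n);print(n,-R.T@t,R[2],K[0,0])
print(r.sense())
E
```

```text
side [ -37.66507491 -759.17870868 1132.38348968] [ 0.48510676  0.49436754 -0.72129894] 349.50906033971495
top [ 300.17051729 -187.6236043  1413.87513002] [ 0.19446843  0.00276857 -0.98090487] 373.87920320251396
{'time': 0.1, 'joint_pos': array([-7.45067007e+01,  7.51282892e+00,  8.53224841e+01, -1.21536741e-03,
        8.72631141e+01, -4.89416710e+00]), 'qd': array([ 0.03475453, -0.06713726, -0.2052446 , -0.03902145, -0.01009174,
        0.04093118]), 'joint_efforts': array([ 4.60581705e-04, -5.70950925e+01, -5.01942050e+01, -2.50241610e-04,
        8.12622631e-03,  5.28038004e-05]), 'tool_pos': array([ 208.89743083, -561.95937674,  249.33329454]), 'tcp_rot': array([-1.79901828e+02, -7.18789563e-03,  2.03875194e+01]), 'ft_force': array([0.71178434, 1.13756048, 0.11141416]), 'wrist_torque': array([-0.00474706, -0.01276737, -0.04032541]), 'grip_force': 0.0, 'finger_gap': 85.3868516753306}
```

View pics/side0.png

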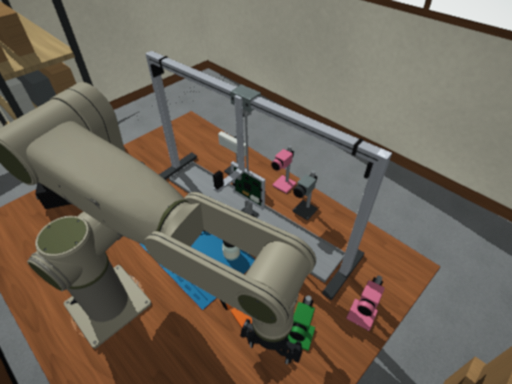

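View pics/top0.png

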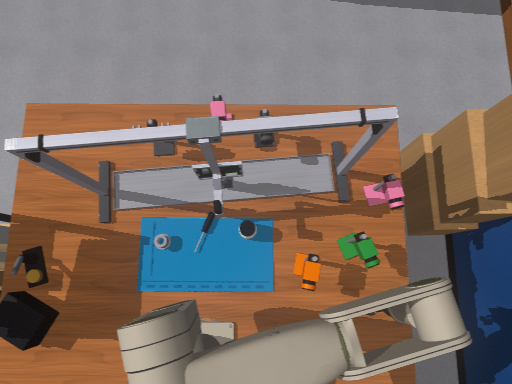

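The side view shows the handle at (218,180), the board at (248,185) and the trolley at (243,95). Camera candidates:
- Grey unit at side (306,195), top (264,135).
- Pink look-alikes at side (284,170) and (367,305).
- Green at side (302,325).
- Orange at side (240,315).
- Lamp with white head at side (228,140), top (163,147).

By the description I choose the grey unit, to the right (−y) of the fork. I'll check it in a crop.

```bash
python3 - <<'E'
from h import *
s=np.load('s0.npz');a,da,b,db=s['a'],s['da'],s['b'],s['db']
c1=cv2.resize(a[130:230,200:340],None,fx=5,fy=5,interpolation=cv2.INTER_CUBIC)[:, :700]
c2=cv2.resize(b[95:220,140:290],None,fx=4.67,fy=4.67,interpolation=cv2.INTER_CUBIC)
cv2.imwrite('pics/crop1.png',c1);cv2.imwrite('pics/crop2.png',c2)
# rail
for n,D in(('top',db),('side',da)):
  P=cloud(n,D);ok=(D.ravel()>0)
  m=ok&(P[:,2]>562)&(P[:,2]<578)&(P[:,0]>450)&(P[:,0]<950)
  Q=P[m]; 
  vx,vy,x0,y0=cv2.fitLine(Q[:,:2].astype(np.float32),cv2.DIST_HUBER,0,.01,.01).ravel()
  s_=(Q[:,:2]-[x0,y0])@[vx,vy]
  print(n,'rail',len(Q),vx,vy,x0,y0,np.median(Q[:,2]),np.percentile(s_,[0,1,99,100]))
  for lbl,(z0,z1) in dict(tro=(580,660),hand=(335,352)).items():
    q=P[ok&(P[:,2]>z0)&(P[:,2]<z1)&(P[:,0]>400)&(P[:,0]<800)&(abs(P[:,1])<250)]
    if len(q): print(lbl,len(q),q.min(0),q.max(0),np.median(q,0))
for u,v in((217,205),(217,210),(218,200),(264,114),(264,135)): print('top',u,v,dep('top',db,u,v))
for u,v in((218,180),(218,174),(312,180),(298,190),(306,212)): print('side',u,v,dep('side',da,u,v))
E
```

```text
top rail 5204 0.09397551 -0.99557453 623.5114 -56.85377 570.4515776642658 [-467.40339286 -456.55108454  462.25830543  472.17942956]
tro 26 [591.9861455  -94.46243726 580.04857487] [646.80198184 -21.05596132 581.64067001] [621.74909358 -55.90726106 580.37784481]
hand 94 [459.93733189 -83.7124447  335.0108802 ] [626.77008737 -52.68637824 351.60881958] [477.65753552 -74.03159473 344.70198764]
side rail 2326 0.094006956 -0.99557155 624.8355 -133.22939 568.8175011166283 [-1149.86473187 -1123.32157579   389.3781091    394.43813457]
hand 97 [454.27975369 -86.15299988 335.1165041 ] [627.94222445 -51.30457653 351.61302256] [482.88016417 -71.11112287 342.68485758]
top 217 205 [476.91101227 -74.74187489 347.03914307]
top 217 210 [462.22472169 -75.19966912 347.54528035]
top 218 200 [492.20648312 -76.89662531 343.76957158]
top 264 114 [ 821.63333978 -212.81502228  198.70915226]
top 264 135 [ 747.84906935 -213.21276401  191.49352954]
side 218 180 [465.56585136 -80.70907969 325.94233545]
side 218 174 [473.608252   -73.65251973 343.20102276]
side 312 180 [ 801.12939027 -229.12153101  194.11419448]
side 298 190 [ 727.69446518 -221.28660209  187.15591595]
side 306 212 [ 795.28985061 -227.69771921    9.22553758]
```

View pics/crop1.png

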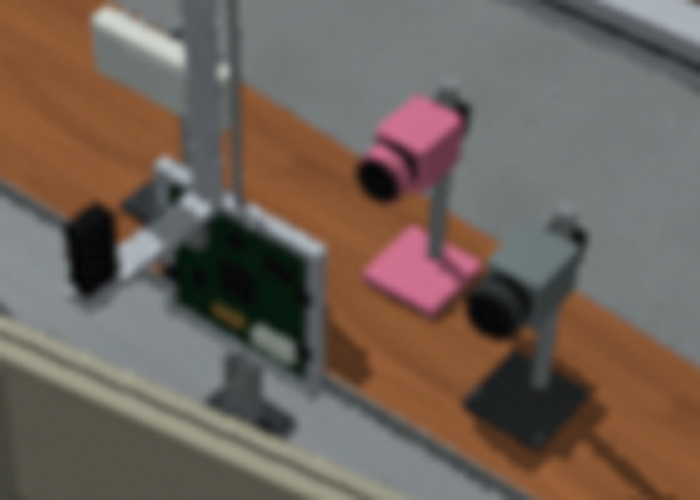

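View pics/crop2.png

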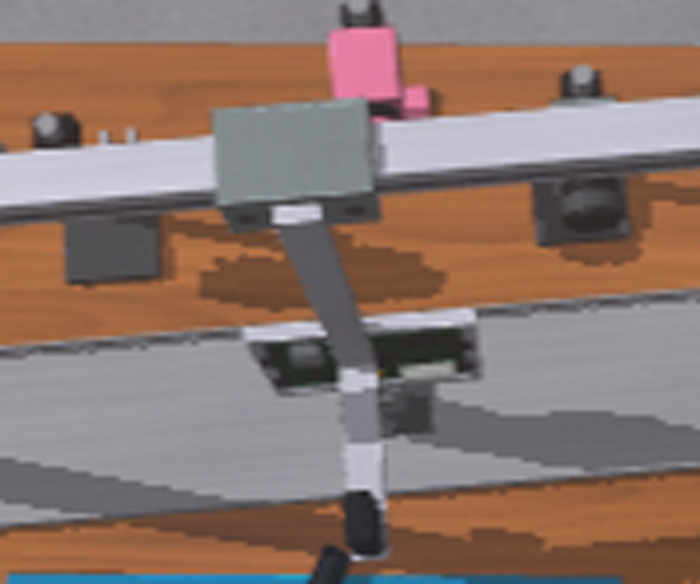

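The crops show a grey unit with a round black lens at side (299.6,190.6), top (266,138), on a dark base. It's clearly grey, so it's the real camera; the pink one beside it is a decoy. The black handle is at side (218,180), top (217.5,206).

```bash
cat >> h.py <<'E'
PH=0.0941; X=np.array([np.cos(PH),np.sin(PH),0]);Y=np.array([-np.sin(PH),np.cos(PH),0])
O=np.array([623.7,-58.,0])
def rack(P): P=np.asarray(P)-O; return np.stack([P@X,P@Y,P[...,2]+0*(P@X)],-1)
def tri(ua,ub):
    o1,d1=ray('side',*ua);o2,d2=ray('top',*ub)
    s=np.linalg.lstsq(np.stack([d1,-d2],1),o2-o1,rcond=None)[0]
    p,q=o1+s[0]*d1,o2+s[1]*d2; return (p+q)/2,np.linalg.norm(p-q)
E
python3 - <<'E'
from h import *
s=np.load('s0.npz')
for l,A,B in(('lens',(299.6,190.6),(266.3,138.5)),('handle',(218.3,179.5),(217.7,207))):
  p,e=tri(A,B);print(l,p,e,rack(p))
def st(l,q,p=(2,50,98)): print(l,len(q),*[np.round(np.percentile(q[:,i],p),1) for i in range(3)]) if len(q)>3 else print(l,len(q))
for n,I,D in(('top',s['b'],s['db']),('side',s['a'],s['da'])):
  P=cloud(n,D);q=rack(P);ok=D.ravel()>0;g=I.reshape(-1,3).max(1)
  w=lambda x0,x1,y0,y1,z0,z1:ok&(q[:,0]>x0)&(q[:,0]<x1)&(q[:,1]>y0)&(q[:,1]<y1)&(q[:,2]>z0)&(q[:,2]<z1)
  m=w(-180,-120,-60,60,275,350);st(n+' handle(dark) rack',q[m&(g<70)]);st('  world',P[m&(g<70)])
  st('trolley',q[w(-50,50,-80,80,578,600)])
  st('frame',q[w(-15,15,-120,120,85,255)])
  m=w(60,260,-300,-100,120,225);st('cam head',q[m]);st(' lens dark',q[m&(g<50)]);st(' front',q[w(80,140,-300,-100,120,225)])
  st('base',q[w(60,260,-300,-100,3,28)&(g<75)])
  st('stem',q[w(60,260,-300,-100,35,120)])
E
```

```text
lens [ 740.41641441 -221.0593633   174.79256804] 1.845769066894182 [ 100.87879319 -173.30477904  174.79256804]
handle [474.55679954 -73.06569071 317.34817833] 2.975943725434581 [-149.89896042   -0.98536563  317.34817833]
top handle(dark) rack 93 [-165.  -153.6 -132.7] [-12.   -2.6   6.8] [303.1 343.9 348.7]
  world 93 [459.5 471.2 492. ] [-84.6 -74.8 -65.6] [303.1 343.9 348.7]
trolley 244 [-25.2   0.9  26. ] [-39.9  -2.   35.4] [578.  578.7 580.7]
frame 601 [-8.9 -0.7  6.7] [-80.2 -16.2  74.6] [ 96.1 199.5 253.2]
cam head 225 [ 88.5 109.  199.3] [-197.2 -173.2 -152.2] [153.5 188.2 213.4]
 lens dark 32 [ 88.1  89.7 114.2] [-191.6 -175.7 -157.9] [152.8 173.9 188.6]
 front 150 [ 88.3  98.7 120.3] [-197.5 -174.3 -151.9] [152.7 185.8 195.9]
base 93 [129.  143.2 181.7] [-204.  -152.5 -139. ] [ 6.8 11.7 17.9]
stem 0
side handle(dark) rack 150 [-168.6 -158.6 -138.9] [-11.2  -6.5   9.7] [288.  324.9 346.3]
  world 150 [455.7 466.4 486.2] [-84.  -79.4 -63.9] [288.  324.9 346.3]
trolley 2
frame 912 [-11.4  -3.5   3.2] [-79.6 -13.2  74.7] [ 94.3 171.1 250.3]
cam head 393 [ 84.7 126.  191.6] [-198.8 -180.1 -151.3] [150.7 189.  209.5]
 lens dark 121 [ 83.9  90.1 191. ] [-195.7 -179.3 -155.8] [157.  183.2 193. ]
 front 241 [ 84.  109.9 138.1] [-198.8 -180.4 -151.3] [149.2 185.3 195.7]
base 275 [125.  161.4 201.7] [-212.9 -177.8 -136.6] [ 4.3 10.  17.7]
stem 39 [175.5 180.5 188.2] [-182.6 -178.4 -168.1] [ 35.6  69.8 106.4]
```

```bash
python3 -m handwheel '[[0,0,-0.04,0,0,3.75,0.0854],[0,0,-0.04,0,0,3.75,0.0854],[0,0,-0.04,0,0,3.75,0.0854],[0,0,-0.04,0,0,3.75,0.0854],[0.0194,-0.0288,0,0,0,0,0.0854],[0.0194,-0.0288,0,0,0,0,0.0854],[0.0194,-0.0288,0,0,0,0,0.0854],[0.0194,-0.0288,0,0,0,0,0.0854]]' 60
python3 -m handwheel '[[0.0194,-0.0288,0,0,0,0,0.0854],[0.0194,-0.0288,0,0,0,0,0.0854],[0.0194,-0.0288,0,0,0,0,0.0854],[0.0194,-0.0288,0,0,0,0,0.0854],[0.0194,-0.0288,0,0,0,0,0.0854],[0.0194,-0.0288,0,0,0,0,0.0854],[0.0194,-0.0288,0,0,0,0,0.0854],[0.0194,-0.0288,0,0,0,0,0.0854]]'
python3 -m handwheel '[[0.0194,-0.0288,0,0,0,0,0.0854],[0.0194,-0.0288,0,0,0,0,0.0854],[0.0194,-0.0288,0,0,0,0,0.0854],[0.0194,-0.0288,0,0,0,0,0.0854],[0,0,0,0,0,0,0.0854],[0,0,0,0,0,0,0.0854]]'
python3 - <<'E'
from h import *
a,da=r.snapshot('side');cv2.imwrite('pics/side1.png',a)
s=r.sense();print(s['tool_pos'],s['tcp_rot'],rack(s['tool_pos']))
E
```

```text
time: 0.77
tool_pos: [275.8, -439.2, 409.9]
tcp_rot: [-180.0, 0.0, 5.3]
ft_force: [0.2, -0.3, -0.1]
finger_gap: 85.3
grip_force: 0.0
time: 1.43
tool_pos: [408.7, -194.8, 410.0]
tcp_rot: [-180.0, 0.0, 5.4]
ft_force: [1.3, -0.1, -0.5]
finger_gap: 85.3
grip_force: 0.0
time: 1.93
tool_pos: [475.1, -72.8, 409.6]
tcp_rot: [-180.0, 0.1, 5.6]
ft_force: [-0.3, 0.2, 0.3]
finger_gap: 85.7
grip_force: 0.0
[474.76529024 -74.01265874 409.78455675] [-1.79998300e+02  6.80414334e-02  5.49386722e+00] [-149.78037035   -1.94773417  409.78455675]
```

View pics/side1.png

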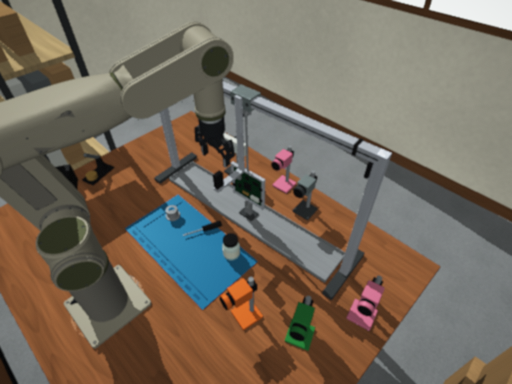

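The hand at (212,140) stands open above the handle at (218,180), and the board is unobstructed at (248,187). I'll descend and grip.

```bash
python3 -m handwheel '[[0,0,0.024,0,0,0,0.0854],[0,0,0.024,0,0,0,0.0854],[0,0,0.024,0,0,0,0.0854],[0,0,0.02,0,0,0,0.0854],[0,0,0,0,0,0,0.0854]]'
python3 -m handwheel '[[0,0,0,0,0,0,0.03],[0,0,0,0,0,0,0.03],[0,0,0,0,0,0,0.012],[0,0,0,0,0,0,0.012],[0,0,0,0,0,0,0.012],[0,0,0,0,0,0,0.012]]' 60
cat >> h.py <<'E'
def frame(D):
    q=rack(cloud('side',D));ok=D.ravel()>0
    m=ok&(abs(q[:,0]+3)<14)&(abs(q[:,1]+120)<260)&(q[:,2]>70)&(q[:,2]<275)
    M=np.zeros(D.size,np.uint8);M[m]=1
    n,L,S,_=cv2.connectedComponentsWithStats(M.reshape(D.shape))
    k=1+np.argmax(S[1:,4]);p=q[(L==k).ravel()][:,1:]
    return p
def look():
    t=r.sense()['time'];a,D=r.snapshot('side');p=frame(D)
    tp=rack(r.sense()['tool_pos'])[1]
    # rotation about pivot (s,500): centre the frame edges
    from scipy.optimize import brentq
    def f(th):
        y=(p[:,0]-tp)*np.cos(th)-(500-p[:,1])*np.sin(th); h=(p[:,0]-tp)*np.sin(th)+(500-p[:,1])*np.cos(th)
        k=(h>265)&(h<395); return sum(np.percentile(y[k],[2,98]))
    th=brentq(f,-.5,.5)
    return t,tp,th,len(p),a
E
python3 - <<'E'
from h import *
for i in range(2): print(look()[:4])
s=r.sense();print(s['tool_pos'],s['ft_force'],s['grip_force'],s['finger_gap'])
E
```

```text
time: 2.4
tool_pos: [472.4, -75.4, 313.3]
tcp_rot: [-179.9, 0.4, 5.3]
ft_force: [-0.7, 0.1, -0.6]
finger_gap: 85.6
grip_force: 0.0
time: 2.9
tool_pos: [475.2, -74.6, 319.6]
tcp_rot: [180.0, -0.1, 5.4]
ft_force: [0.1, -0.4, 3.5]
finger_gap: 19.7
grip_force: 58.8
(2.9, np.float64(-2.579065475165775), -0.006064780551740929, 876)
(2.95, np.float64(-2.569875382095125), -0.005330460647914724, 878)
[475.28284836 -74.58871814 319.616626  ] [0.11985694 0.13690099 5.91375893] 59.16467249393463 19.31917740770366
```

```bash
python3 -m handwheel '[[0,0.008,0,0,0,0,0.012],[0,0.016,0,0,0,0,0.012],[0,0.018,0,0,0,0,0.012],[0,0.018,0,0,0,0,0.012],[0,0.018,0,0,0,0,0.012],[0,0.016,0,0,0,0,0.012],[0,0.01,0,0,0,0,0.012],[0,0.006,0,0,0,0,0.012]]' 80
python3 -m handwheel '[[0,0.002,0,0,0,0,0.012],[0,0.0,0,0,0,0,0.012],[0,0.0,0,0,0,0,0.012]]'
python3 - <<'E'
from h import *
for i in range(2): print(look()[:4])
s=r.sense();print(rack(s['tool_pos']),s['ft_force'],s['grip_force'],s['finger_gap'])
E
```

```text
time: 3.67
tool_pos: [485.5, -185.2, 319.6]
tcp_rot: [180.0, -0.1, 5.3]
ft_force: [-1.5, 1.6, 7.2]
finger_gap: 19.2
grip_force: 78.9
time: 3.92
tool_pos: [485.6, -186.7, 319.6]
tcp_rot: [179.9, -0.1, 5.4]
ft_force: [-0.5, -1.0, 5.7]
finger_gap: 19.0
grip_force: 78.8
(3.9167, np.float64(-115.01469619611794), 0.09095894079608928, 302)
(3.9667, np.float64(-114.97902659395962), 0.09025800466232838, 303)
[-149.53481189 -114.97902659  319.64842283] [-1.08001725 -1.44818466  6.2482984 ] 78.81325006484985 19.135952322700593
```

```bash
python3 - <<'E'
from h import *
a,D=r.snapshot('side');np.savez('s1.npz',a=a,D=D)
cv2.imwrite('pics/c3.png',cv2.resize(a[90:230,150:340],None,fx=4,fy=4,interpolation=cv2.INTER_CUBIC))
p=frame(D);print(p.min(0),p.max(0))
E
```

```text
[-126.72562395   70.34041977] [-10.65463701 244.76129861]
```

View pics/c3.png

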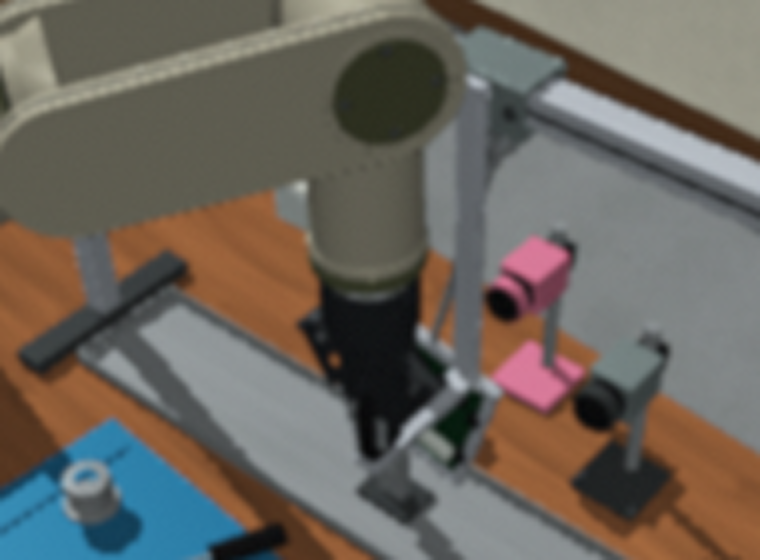

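The crop shows the gripper hiding the carrier's left half. The right frame edge stays clear at crop (485,420), so I'll measure θ from that edge only.

```bash
cat >> h.py <<'E'
def frame(D):
    q=rack(cloud('side',D));ok=D.ravel()>0
    return q[ok&(abs(q[:,0]+3)<13)&(q[:,1]>-400)&(q[:,1]<100)&(q[:,2]>85)&(q[:,2]<290)][:,1:]
def theta(D,tp,side=-1):
    from scipy.optimize import brentq
    p=frame(D)
    def f(th):
        y=(p[:,0]-tp)*np.cos(th)-(500-p[:,1])*np.sin(th); h=(p[:,0]-tp)*np.sin(th)+(500-p[:,1])*np.cos(th)
        e=[y[(h>=b)&(h<b+13)] for b in range(265,395,13)]
        return np.median([np.sort(v*side)[-2] for v in e if len(v)>4])*side-side*77.5
    ts=np.linspace(-.45,.45,46);v=[]
    for t in ts:
        try:v.append(f(t))
        except Exception:v.append(np.nan)
    v=np.array(v);i=np.nanargmin(abs(v));return np.interp(0,v[i-1:i+2][::-1],ts[i-1:i+2][::-1]),len(p)
def look(side=-1):
    s=r.sense();a,D=r.snapshot('side');tp=rack(r.sense()['tool_pos'])[1]
    return (round(s['time'],3),round(tp,1))+theta(D,tp,side)
E
python3 - <<'E'
from h import *
s=np.load('s0.npz');print(theta(s['da'],-2.5),theta(s['da'],-2.5,1))
for i in range(3): print(look())
E
```

```text
(np.float64(0.0015930763667278223), 928) (np.float64(-0.002294416549019823), 928)
(4.067, np.float64(-114.9), np.float64(0.25270359155823613), 378)
(4.117, np.float64(-114.9), np.float64(0.25114530422934844), 380)
(4.167, np.float64(-114.9), np.float64(0.2518656578520266), 379)
```

```bash
for i in 1; do python3 -m handwheel '[[0,0.003,0,0,0,0,0.012],[0,0.003,0,0,0,0,0.012],[0,0.002,0,0,0,0,0.012]]' | grep -E "time|ft"; done; python3 -c "
from h import *
print(look());print(look())"
python3 -m handwheel '[[0,0.002,0,0,0,0,0.012],[0,0.002,0,0,0,0,0.012]]' | grep -E "time|ft"; python3 -c "
from h import *
print(look());print(look())"
```

```text
time: 4.47
ft_force: [-1.3, 1.6, 6.7]
(4.467, np.float64(-122.8), np.float64(0.265558301476822), 346)
(4.517, np.float64(-122.8), np.float64(0.26420626648192314), 345)
time: 4.73
ft_force: [-2.7, 0.9, 7.0]
(4.733, np.float64(-126.8), np.float64(0.26499412898035063), 346)
(4.783, np.float64(-126.8), np.float64(0.26410603003812666), 345)
```

```bash
cat > plan.py <<'E'
import sys;from h import *
W2=(2*np.pi/1.17)**2;L=.340;TAU=.025;DT=1/12
def sim(th,om,rows,n=40,s0=0,c0=0,extra=0):
    # rows: shift in +s (m); c = commanded, s = lagged trolley
    s=s0;c=c0;dt=DT/n;v=0;mx=0
    for d in list(rows)+[0]*extra:
        for k in range(n):
            c+=d/n; vn=(c-s)/TAU; a=(vn-v)/dt; v=vn; s+=v*dt
            om+=dt*(-W2*np.sin(th)-a/L*np.cos(th)); th+=om*dt; mx=max(mx,abs(th))
    return th,om,s,mx
def plan(th,om,rem,N):
    base=np.array(sim(th,om,[0]*N,extra=2)[:2]);J=[]
    for i in range(N):
        e=np.zeros(N);e[i]=1e-3;J.append((np.array(sim(th,om,e,extra=2)[:2])-base)/1e-3)
    J=np.array(J).T; w=np.sqrt(W2)
    from scipy.optimize import minimize
    D=np.diff(np.eye(N+2),axis=0)[:,1:-1]
    x=np.zeros(N)
    for _ in range(4):
        f=np.array(sim(th,om,x,extra=2)[:2])-J@x
        A=np.vstack([J[0],J[1]/w,np.ones(N)]);b=np.array([-f[0],-f[1]/w,rem])
        H=D.T@D+.3*np.eye(N);Hi=np.linalg.inv(H)
        x=Hi@A.T@np.linalg.solve(A@Hi@A.T,b)
    xr=np.round(x,3); 
    return xr,sim(th,om,xr,extra=2)
def fit(obs):
    # obs: (t,th) -> th,om at last t, trolley at rest
    t=np.array([o[0] for o in obs])-obs[-1][0];y=np.array([o[2] for o in obs]);w=np.sqrt(W2)*(1-np.max(abs(y))**2/16)
    c,res,_,_=np.linalg.lstsq(np.stack([np.cos(w*t),np.sin(w*t)],1),y,rcond=None)
    return c[0],c[1]*w,np.hypot(*c),res
E
python3 -m handwheel '[[0,0.002,0,0,0,0,0.012]]' | grep -E "time|ft"; python3 -c "
from h import *
print(look());print(look())"
python3 -m handwheel '[[0,0.002,0,0,0,0,0.012]]' | grep -E "time|ft"; python3 -c "
from h import *
print(look());print(look())"
```

```text
time: 4.92
ft_force: [-2.1, 2.9, 6.2]
(4.917, np.float64(-128.7), np.float64(0.2664953861560327), 349)
(4.967, np.float64(-128.7), np.float64(0.2632135291968971), 347)
time: 5.1
ft_force: [-1.8, 2.5, 6.3]
(5.1, np.float64(-130.6), np.float64(0.26602518781002066), 344)
(5.15, np.float64(-130.6), np.float64(0.25148357352452133), 370)
```

```bash
python3 - <<'E'
from plan import *
obs=[look() for i in range(5)]
for o in obs: print(o)
th,om,A,res=fit(obs[:]);print('fit',th,om,A,res,r.sense()['time'])
w=np.sqrt(W2);th0=th*np.cos(w*.05)+om/w*np.sin(w*.05);om0=-th*w*np.sin(w*.05)+om*np.cos(w*.05)
rem=-(.1748+obs[-1][1]/1000)
for N in(8,10,12,14,16): print(N,rem,th0,om0,*plan(th0,om0,rem,N))
E
```

```text
(5.2, np.float64(-130.6), np.float64(0.22149734019163347), 439)
(5.25, np.float64(-130.7), np.float64(0.1747627366924304), 545)
(5.3, np.float64(-130.6), np.float64(0.11510994655977075), 669)
(5.35, np.float64(-130.6), np.float64(0.04809818486082943), 843)
(5.4, np.float64(-130.6), np.float64(-0.02396828525760684), 1006)
fit -0.02352753086460885 -1.4213067398854813 0.26651789678415305 [5.7258115e-07] 5.45
8 -0.04420000000000002 -0.09289891713781089 -1.3368566643065365 [ 0.005 -0.009 -0.024 -0.031 -0.024 -0.005  0.017  0.027] (np.float64(-0.001564813542359494), np.float64(0.00990657070478425), np.float64(-0.04400695474684279), np.float64(0.2462843565508074))
10 -0.04420000000000002 -0.09289891713781089 -1.3368566643065365 [-0.008 -0.014 -0.018 -0.018 -0.014 -0.007  0.002  0.009  0.013  0.011] (np.float64(0.0019906903394968805), np.float64(-0.018012157769087378), np.float64(-0.044002883420347264), np.float64(0.20370433724185652))
12 -0.04420000000000002 -0.09289891713781089 -1.3368566643065365 [-0.011 -0.017 -0.018 -0.016 -0.011 -0.005  0.002  0.006  0.009  0.009
  0.006  0.003] (np.float64(-0.002394945180747079), np.float64(-0.01142103085333448), np.float64(-0.043000807122837575), np.float64(0.18998584897762077))
14 -0.04420000000000002 -0.09289891713781089 -1.3368566643065365 [-0.011 -0.016 -0.018 -0.016 -0.011 -0.005  0.001  0.006  0.009  0.009
  0.007  0.003 -0.    -0.003] (np.float64(-0.0008496651952310838), np.float64(-0.011013515361197103), np.float64(-0.0449992425698172), np.float64(0.19205414218753455))
16 -0.04420000000000002 -0.09289891713781089 -1.3368566643065365 [-0.008 -0.013 -0.015 -0.014 -0.011 -0.006 -0.     0.005  0.008  0.009
  0.008  0.005  0.001 -0.003 -0.006 -0.006] (np.float64(0.0009701430227145702), np.float64(0.009518417100545004), np.float64(-0.045998436188532825), np.float64(0.20611709623328803))
```

```bash
python3 -m handwheel '[[0,0.011,0,0,0,0,0.012],[0,0.017,0,0,0,0,0.012],[0,0.018,0,0,0,0,0.012],[0,0.016,0,0,0,0,0.012],[0,0.011,0,0,0,0,0.012],[0,0.005,0,0,0,0,0.012],[0,-0.002,0,0,0,0,0.012],[0,-0.006,0,0,0,0,0.012]]' | grep -E "time|ft"
python3 -m handwheel '[[0,-0.009,0,0,0,0,0.012],[0,-0.009,0,0,0,0,0.012],[0,-0.006,0,0,0,0,0.012],[0,-0.002,0,0,0,0,0.012],[0,0,0,0,0,0,0.012]]' | grep -E "time|ft"
python3 - <<'E'
from plan import *
obs=[look() for i in range(8)]
for o in obs: print(o)
th,om,A,res=fit(obs[:]);print('fit',th,om,A,res,r.sense()['time'])
E
```

```text
time: 6.12
ft_force: [-0.6, -1.4, 6.8]
time: 6.53
ft_force: [-2.5, 1.5, 5.5]
(6.533, np.float64(-174.3), np.float64(0.03068441520405821), 876)
(6.583, np.float64(-174.3), np.float64(0.0314550159325141), 878)
(6.633, np.float64(-174.4), np.float64(0.029999146093996107), 878)
(6.683, np.float64(-174.5), np.float64(0.025706973168472584), 893)
(6.733, np.float64(-174.5), np.float64(0.019973463538941003), 909)
(6.783, np.float64(-174.5), np.float64(0.01186274962375096), 933)
(6.833, np.float64(-174.5), np.float64(0.002490535479435469), 961)
(6.883, np.float64(-174.5), np.float64(-0.0066180195589630696), 994)
fit -0.005510632508675828 -0.1701047395567292 0.03215312616338557 [4.56840437e-06] 6.9333
```

```bash
cat >> plan.py <<'E'
def fit2(obs):
    t=np.array([o[0] for o in obs])-obs[-1][0];y=np.array([o[2] for o in obs]);w=np.sqrt(W2)
    c,res,_,_=np.linalg.lstsq(np.stack([np.cos(w*t),np.sin(w*t),1+0*t],1),y,rcond=None)
    th,om=c[0],c[1]*w; d=r.sense()['time']-obs[-1][0]
    return th*np.cos(w*d)+om/w*np.sin(w*d),-th*w*np.sin(w*d)+om*np.cos(w*d),np.hypot(c[0],c[1]),c[2],np.sqrt(res/len(t))
E
python3 - <<'E'
from plan import *
import plan as pl
np.round_=np.round
obs=[look() for i in range(22)]
th,om,A,b,e=fit2(obs);print('fit',th,om,A,b,e,r.sense()['time'],obs[-1])
np.round=lambda x,k:np.round_(2*x,k)/2
for N in(8,10,12): print(N,*plan(th,om,0,N))
E
```

```text
fit 0.0027439716423656724 -0.2048342196246851 0.03824101636456924 -0.0064602171725322635 [0.00044439] 8.0333 (7.983, np.float64(-174.5), np.float64(0.00698544106971659), 950)
8 [ 0.005   0.002  -0.003  -0.006  -0.0055 -0.002   0.0035  0.006 ] (np.float64(0.0009024318521840735), np.float64(-0.005002032232759759), np.float64(-1.543123445835846e-06), np.float64(0.04651561288334195))
10 [ 0.0015  0.0005 -0.0015 -0.0025 -0.003  -0.0025 -0.0005  0.0015  0.0035
  0.0035] (np.float64(0.00032654301750426545), np.float64(0.002775433470065022), np.float64(0.0004990878358351235), np.float64(0.03701836874839301))
12 [-0.     -0.001  -0.0015 -0.002  -0.002  -0.0015 -0.0005  0.0005  0.0015
  0.002   0.0025  0.0015] (np.float64(0.0005487258756421141), np.float64(0.0052307794740883064), np.float64(-0.0005003990483002804), np.float64(0.031063315253315276))
```

```bash
python3 -m handwheel '[[0,-0.0015,0,0,0,0,0.012],[0,-0.0005,0,0,0,0,0.012],[0,0.0015,0,0,0,0,0.012],[0,0.0025,0,0,0,0,0.012],[0,0.003,0,0,0,0,0.012],[0,0.0025,0,0,0,0,0.012],[0,0.0005,0,0,0,0,0.012],[0,-0.0015,0,0,0,0,0.012]]' | grep -E "time|ft"
python3 -m handwheel '[[0,-0.0035,0,0,0,0,0.012],[0,-0.0035,0,0,0,0,0.012],[0,0,0,0,0,0,0.012],[0,0,0,0,0,0,0.012]]' | grep -E "time|ft"
python3 - <<'E'
from plan import *
obs=[look() for i in range(24)]
th,om,A,b,e=fit2(obs);print('fit',th,om,A,b,e,r.sense()['time'],obs[-1])
a,D=r.snapshot('side');p=frame(D);np.savez('s2.npz',a=a,D=D)
q=rack(cloud('side',D));g=a.reshape(-1,3).max(1)
k=(p[:,1]>110)&(p[:,1]<245);print('frame y',np.percentile(p[k,0],[0.5,2,98,99.5]))
m=(D.ravel()>0)&(q[:,0]>78)&(q[:,0]<200)&(q[:,1]<-130)&(q[:,1]>-300)&(q[:,2]>120)&(q[:,2]<225)
print('cam y',m.sum(),np.percentile(q[m,1],[.5,2,98,99.5]))
E
```

```text
time: 8.7
ft_force: [-2.7, -1.4, 6.4]
time: 9.03
ft_force: [-2.0, 1.5, 6.3]
fit 0.0015558671851399993 0.028674133025019817 0.0055615122182747076 -0.006193151403326563 [0.00043949] 10.2333 (10.183, np.float64(-174.0), np.float64(-0.006337892645017558), 982)
frame y [-254.14544923 -253.23344929 -111.66871028  -99.65161519]
cam y 392 [-199.79076122 -199.310528   -151.28641419 -149.32820198]
```

```bash
python3 - <<'E'
from plan import *
b,D=r.snapshot('top');q=rack(cloud('top',D));np.savez('s3.npz',b=b,D=D)
s0=np.load('s0.npz');q0=rack(cloud('top',s0['db']))
def span(q,D,x0,x1,y0,y1,z0,z1):
    m=(D.ravel()>0)&(q[:,0]>x0)&(q[:,0]<x1)&(q[:,1]>y0)&(q[:,1]<y1)&(q[:,2]>z0)&(q[:,2]<z1);v=q[m,1]
    return (m.sum(),)+((*np.round(np.percentile(v,[1,99]),1),round(np.percentile(v,[1,99]).mean(),1)) if m.sum()>5 else ())
print('trolley0',span(q0,s0['db'],-30,30,-80,80,574,600),'now',span(q,D,-30,30,-260,-90,574,600))
print('frame0',span(q0,s0['db'],-12,10,-120,120,85,255),'now',span(q,D,-12,10,-290,-50,85,255))
print('cam0',span(q0,s0['db'],78,140,-300,-130,120,225),'now',span(q,D,78,140,-300,-130,120,225))
cv2.imwrite('pics/top2.png',cv2.resize(b[90:220,180:340],None,fx=4.5,fy=4.5,interpolation=cv2.INTER_CUBIC))
E
```

```text
trolley0 (np.int64(719), np.float64(-41.5), np.float64(37.1), np.float64(-2.2)) now (np.int64(711), np.float64(-214.7), np.float64(-136.6), np.float64(-175.6))
frame0 (np.int64(601), np.float64(-81.1), np.float64(76.3), np.float64(-2.4)) now (np.int64(40), np.float64(-116.5), np.float64(-95.7), np.float64(-106.1))
cam0 (np.int64(150), np.float64(-198.4), np.float64(-151.3), np.float64(-174.8)) now (np.int64(30), np.float64(-174.1), np.float64(-150.6), np.float64(-162.4))
```

View pics/top2.png

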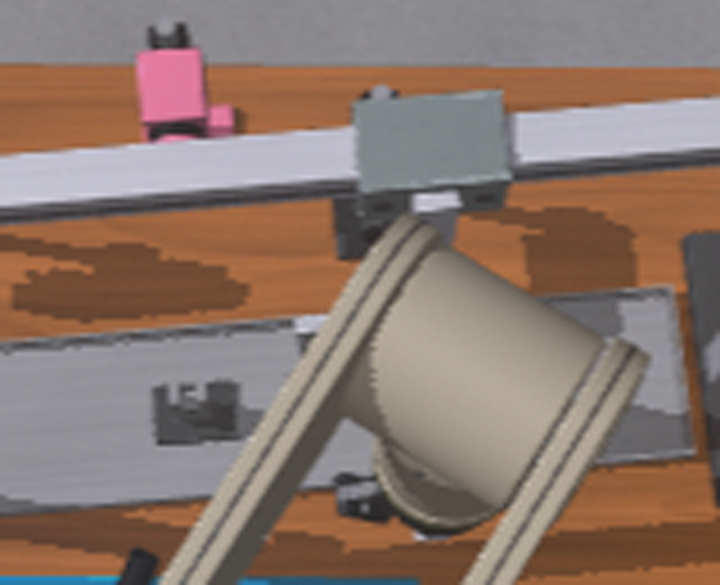

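The crop shows the trolley on the rail above the camera at (435,140); the arm hides the board. The trolley stands at about −175.6 and the lens at −174.8, so I'll shift it about 1 mm back while damping.

```bash
python3 - <<'E'
from plan import *
obs=[look() for i in range(24)]
th,om,A,b,e=fit2(obs);print('fit',th,om,A,b,e,r.sense()['time'],obs[-1])
R=np.round
np.round=lambda x,k:R(5*x,k)/5
for N in(8,10): print(N,*plan(th,om,.001,N))
E
```

```text
fit 0.004642891362633833 0.016745835627638827 0.005592853273224367 -0.006162573922583566 [0.0004895] 11.5333 (11.483, np.float64(-174.0), np.float64(-0.003142488130855511), 975)
8 [ 0.0004  0.0006  0.0004  0.0002 -0.     -0.0002 -0.0002 -0.0002] (np.float64(-7.076885114949886e-05), np.float64(0.0022258376009066), np.float64(0.0010000521512514165), np.float64(0.004895326323022769))
10 [ 0.0004  0.0006  0.0004  0.0002 -0.     -0.0002 -0.0002 -0.0002 -0.
  0.    ] (np.float64(0.0002785758666645623), np.float64(0.0016936973156964033), np.float64(0.0010000000494515462), np.float64(0.004895326323022769))
```

```bash
python3 -m handwheel '[[0,-0.0004,0,0,0,0,0.012],[0,-0.0006,0,0,0,0,0.012],[0,-0.0004,0,0,0,0,0.012],[0,-0.0002,0,0,0,0,0.012],[0,0,0,0,0,0,0.012],[0,0.0002,0,0,0,0,0.012],[0,0.0002,0,0,0,0,0.012],[0,0.0002,0,0,0,0,0.012]]' | grep -E "time|ft"
python3 - <<'E'
from plan import *
for j in range(2):
  obs=[look() for i in range(20)]
  th,om,A,b,e=fit2(obs);print('fit',th,om,A,b,e,r.sense()['time'],obs[-1])
E
```

```text
time: 12.2
ft_force: [-3.5, 1.4, 7.4]
fit -0.002084402433419846 -0.009616652056382692 0.0027479891359662133 -0.006179203729018186 [0.00041754] 13.2 (13.15, np.float64(-173.1), np.float64(-0.007505384777271272), 992)
fit 0.00010209544318965128 -0.012279109786413125 0.0022887870014355605 -0.006085713186763379 [0.00040265] 14.2 (14.15, np.float64(-173.1), np.float64(-0.005745972181306312), 984)
```

```bash
python3 - <<'E'
from plan import *
R=np.round
np.round=lambda x,k:R(5*x,k)/5
for N in(4,6,8): print(N,*plan(.0001,-.0128,0,N))
E
```

```text
4 [ 0.002  -0.0016 -0.002   0.0014] (np.float64(-4.7087716570691433e-05), np.float64(-0.002593908903651592), np.float64(-0.00020033789424496568), np.float64(0.005765238324377063))
6 [ 0.0008  0.     -0.0008 -0.0008 -0.      0.0008] (np.float64(-0.0003680946007780196), np.float64(0.00033685515536707386), np.float64(-2.0198982177545624e-07), np.float64(0.003753478125007162))
8 [ 0.0002  0.0002 -0.0002 -0.0004 -0.0004 -0.0002  0.0002  0.0004] (np.float64(-0.00024033365508962102), np.float64(-0.0016728558882630963), np.float64(-0.0002001025992554445), np.float64(0.002883377251696246))
```

```bash
python3 -m handwheel '[[0,-0.0008,0,0,0,0,0.012],[0,0,0,0,0,0,0.012],[0,0.0008,0,0,0,0,0.012],[0,0.0008,0,0,0,0,0.012],[0,0,0,0,0,0,0.012],[0,-0.0008,0,0,0,0,0.012],[0,0,0,0,0,0,0.012]]' | grep -E "time|ft"
python3 - <<'E'
from plan import *
obs=[look() for i in range(16)]
th,om,A,b,e=fit2(obs);print('fit',th,om,A,b,e,r.sense()['time'],obs[-1],r.sense()['ft_force'])
E
```

```text
time: 14.78
ft_force: [-2.1, -1.2, 7.1]
fit 0.0005067857432227898 -0.0001777972190888092 0.0005078660445004629 -0.006182103981602351 [0.00038173] 15.5833 (15.533, np.float64(-173.4), np.float64(-0.005399735198078393), 982) [-3.10519537 -1.15887608  6.52418063]
```

```bash
for i in 1 2 3 4 5; do python3 -m handwheel '[[0,0,0,0,0,0,0.012],[0,0,0,0,0,0,0.012],[0,0,0,0,0,0,0.012],[0,0,0,0,0,0,0.012],[0,0,0,0,0,0,0.012],[0,0,0,0,0,0,0.012],[0,0,0,0,0,0,0.012],[0,0,0,0,0,0,0.012]]' | grep time; done
python3 -m handwheel '[[0,0,0,0,0,0,0.012],[0,0,0,0,0,0,0.012],[0,0,0,0,0,0,0.05],[0,0,0,0,0,0,0.05],[0,0,0,0,0,0,0.05],[0,0,0,0,0,0,0.05]]' 20
python3 - <<'E'
from plan import *
tp=r.sense()['tool_pos'];print(rack(tp))
obs=[look() for i in range(12)]
th,om,A,b,e=fit2(obs);print('fit',th,om,A,b,e,r.sense()['time'],obs[-1],r.sense()['finger_gap'])
E
```

```text
time: 16.25
time: 16.92
time: 17.58
time: 18.25
time: 18.92
time: 19.42
tool_pos: [490.8, -244.2, 317.9]
tcp_rot: [-180.0, 0.0, 5.4]
ft_force: [-0.0, 0.7, -0.4]
finger_gap: 50.1
grip_force: 0.0
[-149.84103675 -172.83692109  317.92939731]
fit 0.00041457076484528125 -0.006754663741596351 0.001324355007489629 -0.008815894051532496 [0.00049065] 20.0167 (19.967, np.float64(-172.9), np.float64(-0.008198853131801905), 960) 50.03478593902465
```

```bash
python3 -m handwheel '[[0,0,-0.015,0,0,0,0.05],[0,0,-0.025,0,0,0,0.05],[0,0,-0.03,0,0,0,0.05],[0,0,-0.03,0,0,0,0.05],[-0.03,-0.01,0,0,0,0,0.05],[-0.03,-0.01,0,0,0,0,0.05],[-0.03,-0.02,0,0,0,0,0.05],[-0.03,-0.02,0,0,0,0,0.05]]' | grep -E "time|tool|ft"
python3 -m handwheel '[[0,-0.035,0,0,0,0,0.05],[0,-0.035,0,0,0,0,0.05],[0,-0.035,0,0,0,0,0.05],[0,-0.035,0,0,0,0,0.05],[0,0,0,0,0,0,0.05],[0,0,0,0,0,0,0.05]]' | grep -E "time|tool|ft"
python3 - <<'E'
from plan import *
c=[]
for i in range(12):
  a,D=r.snapshot('side');p=frame(D);k=(p[:,1]>110)&(p[:,1]<245);c.append(np.percentile(p[k,0],[1,99]))
c=np.array(c);print('side frame centre',c.mean(1).round(2),c.mean(0))
b,E=r.snapshot('top');cv2.imwrite('pics/final.png',a)
for n,D in(('side',D),('top',E)):
  q=rack(cloud(n,D));ok=D.ravel()>0
  for l,(x0,x1,y0,y1,z0,z1) in dict(trolley=(-30,30,-260,-90,574,600),frame=(-14,10,-290,-50,100,245),cam=(78,140,-300,-130,120,225)).items():
    v=q[ok&(q[:,0]>x0)&(q[:,0]<x1)&(q[:,1]>y0)&(q[:,1]<y1)&(q[:,2]>z0)&(q[:,2]<z1),1]
    if len(v)>5: print(n,l,len(v),np.percentile(v,[1,99]),np.percentile(v,[1,99]).mean())
E
```

```text
time: 20.68
tool_pos: [364.5, -195.5, 418.0]
ft_force: [0.4, 0.1, 1.3]
time: 21.18
tool_pos: [352.5, -54.9, 418.9]
ft_force: [0.4, -0.5, -0.5]
side frame centre [-174.78 -175.2  -175.2  -174.97 -174.86 -175.13 -175.18 -175.1  -175.5
 -175.37 -175.46 -175.4 ] [-253.31674067  -97.04058939]
side trolley 291 [-212.57352654 -134.74540852] -173.6594675312155
side frame 836 [-253.49213573  -97.54521899] -175.51867736065998
side cam 246 [-198.79671999 -150.63371932] -174.71521965662592
top trolley 723 [-214.86018791 -135.98933975] -175.42476382734253
top frame 417 [-253.96990361  -97.47549482] -175.7226992158295
top cam 61 [-186.16387315 -150.71211844] -168.43799579466997
```

View pics/final.png

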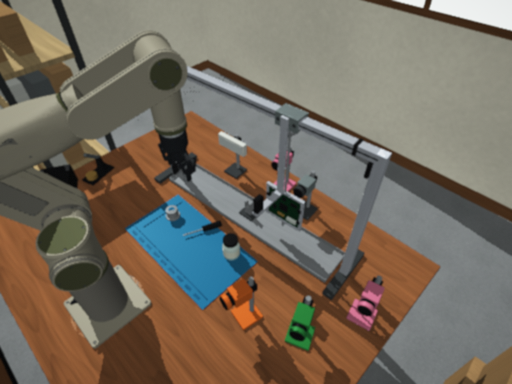

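The final picture shows the carrier hanging at (285,205) in front of the grey camera at (310,190). The hand is clear at (180,155) and the other things are in place. The board is about 0.7 mm from the lens line and still.

```bash
python3 -c "
from bench import r
print(r.hand_in())"
```

```text
the job is handed in; nothing more can be done
None
```

The job is handed in: the board hangs still about 0.7 mm (measured) off the lens line after more than 3 s of holding steady, the handle is released and the arm is clear, finished at about 22 s of the 43 s allowed.

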